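# Funnel in the jar, then the fullest bottle by heft

### The arm

A 6-joint arm with a two-finger parallel gripper is mounted at the origin on the work surface; the furniture and walls round the work are solid. World frame = base frame: x ahead of the robot, y to its left, z up, the work surface at z = 0. Lengths are in m, angles in rad, forces in N, time in s.
With the tool pointing down it reaches from about 0.3 to 0.875 m from the base axis. Payload 6.4 kg.
Tool frame: the origin (TCP) lies on the centre line of the jaws, within the pads' length; the fingertips stand 25 mm ahead of it and the grasp point (between the pads) lies 6 mm ahead of it; z points along the fingers, y is the line along which they close (so a half turn about z gives the same grasp; the last joint's range is limited). The gripper opens to 85 mm and grips with 20 to 120 N. Pads are 22 mm wide; open, the fingers measure 114 mm over their backs; the gripper's body (76 mm by 85 mm) begins 54 mm behind the grasp point. The pads swing forward as they close: fully open they stand 13 mm farther back than shut.
Start: joints at [-1.485, 0.181, 1.607, -0, 1.354, -0.206], TCP at [0.165, -0.551, 0.256] pointing down, gripper open.
Joint ranges: [-2.99, 2.99], [-0.89, 2.07], [0.3, 2.58], [-1.14, 4.28], [0, 2.63], [-3.12, 3.12]. Speed limits (rad/s): [2.57, 2.57, 3.01, 3.14, 3.14, 3.14].

### API

Orientations are given as a unit quaternion [w, x, y, z].
In Python, from bench import get_obs, camera, hand_in, spot_in gives the robot as it stands.
- The arm moves only by the shell command python3 -m jog 'ROWS'. ROWS is JSON, one flat list of numbers, 7 for each row, row after row: the shift along the tool's x, y, z in m, then the turn, a rotation vector about the tool's x, y, z in rad, then the closure, from 0 (fully open) to 1 (shut). A call has 1 to 20 rows; each row is the pose to reach, as a shift and turn from the pose commanded when the call began, along the tool's axes at that moment; what a row does not reach only later rows make up. A row lasts 1/8 s, in which the tool goes at most 62.5 mm and 10.7 degrees, less where a joint would pass 70% of its speed; a pose out of reach is approached as far as the arm can. A call with a gripper value outside its range is refused whole. The fingers move at their own pace and stop on an object; the grip force is fixed at half the most. Time passes only in rows, so rows that repeat a pose let the fingers close. It gives the time, the measured TCP pose, the force, the opening and the grip force at its end, in the units of the state.
- get_obs(): the state, without advancing time (a new reading comes with each control period).
- camera(name): name is "scene" or "top" or "wrist"; returns a dict with "frame" (420x560x3 uint8, red, green, blue), "mtx" (3x3 intrinsics, pixels), "extrinsics" (4x4, takes a point from camera to world coordinates). Camera axes: x right, y up, looking along -z (the intrinsics and any distortion apply to the point x, -y, -z); pixel columns grow to the right and rows downward; lengths in m; the calibration is good to about 2 mm. A picture is of the moment at which its call begins. There is no depth.
- hand_in(): hands the job in; it is judged then, once.
Trained networks look in a picture, given as the dict that the camera call returned (one of the last four; its "shot" number tells which), for a name from the list of things; names that differ only in an ending like _2 or _b are one class to them, and where a whole thing is asked for, a point or a joint stands for the part that bears it (a point fixed in the world has none). Each returns a list of dicts, best first, with "confidence" (0 to 1); they miss things now and then, are a little off and sometimes report something else, mostly with a low value. They report only what shows in the picture. A call takes as long as a camera call. They do not tell look-alikes from the thing itself.
- spot_in(picture, name): "xyz" ([x, y, z] in m, in world coordinates, good to about 4 mm: the middle of the surface that is visible of it).
The state is a dict: "time_s": time; "q": joint angles; "dq": joint speeds; "joint_efforts": joint torques, N m; "eef_pos": TCP position; "eef_rot": TCP orientation; "wrist_force": force on the tool from outside, world axes, zero at the start; "torque": the same for the moment, N m; "opening": opening from 0.0 (shut) to 1.0 (fully open); "grasp_force": force on a finger pad.
Only numpy, scipy, OpenCV 4.12 (cv2) and the standard library are available. Lean on these libraries where they do the work, as an engineer would, in place of code of your own. Each camera call takes 0.05 s, during which the arm holds its last target. There are 200 camera calls.

### The job

Take the funnel out of its wooden drying stand, set it upright and fully home in the neck of the stoneware jar and let go of it. Then find the fullest of the three identical white bottles by hefting them, and finish while still holding that one up in the gripper, upright and still, centred over the funnel and clear above its rim, with the other two left standing on the table. Do not tip a bottle or the jar over or shove the jar, and leave everything else on the table where it is.

Things in the scene. Friction and masses are not known exactly. Their poses are not given: they have to be found in the camera images.
- bottle_1: One of three look-alike closed white plastic bottles, upright on the table: body 54 mm across up to 77 mm height, fixed cap 47 mm across from 83 to 103 mm, 104 mm tall. Origin: centre of underside, z up. The fullest of the three weighs about 380 to 480 g, the others 120 to 200 g each; which is the fullest is not told. Grasp the cap or body from above.
- bottle_2: One of three look-alike closed white plastic bottles, upright on the table: body 54 mm across up to 77 mm height, fixed cap 47 mm across from 83 to 103 mm, 104 mm tall. Origin: centre of underside, z up. The fullest of the three weighs about 380 to 480 g, the others 120 to 200 g each; which is the fullest is not told. Grasp the cap or body from above.
- bottle_3: One of three look-alike closed white plastic bottles, upright on the table: body 54 mm across up to 77 mm height, fixed cap 47 mm across from 83 to 103 mm, 104 mm tall. Origin: centre of underside, z up. The fullest of the three weighs about 380 to 480 g, the others 120 to 200 g each; which is the fullest is not told. Grasp the cap or body from above.
- funnel: Grey plastic funnel, 82 mm tall, 50 g. Origin at the spout's lower tip, z up its axis. Spout tapers from 12 mm across at the tip to 18 mm at 40 mm; cone widens to 56 mm at 62 mm; upright round band 56 mm across from 62 to 82 mm (grasp here). Starts in the stand's hole, tip 17 mm up. Home in the jar its cone rests on the mouth, tip about 48 mm above the jar's underside.
- funnel_rim (a point): Centre of the funnel's top rim, on its axis 82 mm above the spout's tip; about 130 mm above the table once the funnel is home in the jar.
- jar: White stoneware jar, hollow, 90 mm tall, 600 g, loose on the table: body 72 mm in diameter up to 42 mm, shoulder up to 62 mm, then a straight neck 30 mm in outer diameter with a 22 mm bore. Origin at the centre of its underside, z up.
- jar_mouth (a point): Centre of the mouth of the jar's neck, 90 mm above its underside.
- stand: Fixed wooden drying stand 90 x 80 x 60 mm: a 12 mm board on two cheeks, with one 24 mm through hole in the middle in which the funnel hangs. Origin at the centre of its underside, z up.
- dropper: Slim white dropper bottle, 25 mm across, 87 mm tall; bystander. Origin at the centre of its underside.
- tile_4: Small loose wood-look tile lying flat among the bottles, 72 x 32 x 6 mm; bystander. Origin at the centre of its underside.
Not all that is in view belongs to the job. There is more than one size of the funnel; the one meant has the size given above. Leave any green look-alike of the jar alone.

How it is judged:
On the way:
1. the funnel stands home in the jar's neck, let go (z of funnel in the frame of jar below 0.054 m and horizontal distance between funnel and jar_mouth below 0.008 m and angle between funnel's own z axis and vertical below 0.15 rad and angle between jar's own z axis and vertical below 0.08 rad and contact force between funnel and the fingers below 0.1 N), for 0.3 s.
At the end, for the whole second after the job is handed in: Funnel home (tip <54 mm over jar base, <8 mm off axis, <0.15 rad), free of fingers; jar upright; fullest bottle held still, <0.25 rad off upright, base >10 mm above the rim, <30 mm off centre, touching only the gripper; other two (each under 2.8 N) upright on the table, free (all of step 1 and ((horizontal distance between bottle_1 and funnel_rim below 0.03 m and z of bottle_1 in the frame of funnel_rim above 0.01 m and angle between bottle_1's own z axis and vertical below 0.25 rad and contact force between bottle_1 and the fingers above 1 N and linear speed of bottle_1 below 0.03 m/s and contact force between bottle_1 and funnel below 0.05 N and contact force between bottle_1 and jar below 0.05 N and height (world z) of each of bottle_2, bottle_3 below 0.006 m and angle between each of bottle_2, bottle_3's own z axis and vertical below 0.1 rad and linear speed of each of bottle_2, bottle_3 below 0.02 m/s and contact force between each of bottle_2, bottle_3 and the fingers below 0.1 N and contact force between each of bottle_2, bottle_3 and bottle_1 below 0.05 N and contact force between each of bottle_2, bottle_3 and anything else below 2.8 N) or (horizontal distance between bottle_2 and funnel_rim below 0.03 m and z of bottle_2 in the frame of funnel_rim above 0.01 m and angle between bottle_2's own z axis and vertical below 0.25 rad and contact force between bottle_2 and the fingers above 1 N and linear speed of bottle_2 below 0.03 m/s and contact force between bottle_2 and funnel below 0.05 N and contact force between bottle_2 and jar below 0.05 N and height (world z) of each of bottle_1, bottle_3 below 0.006 m and angle between each of bottle_1, bottle_3's own z axis and vertical below 0.1 rad and linear speed of each of bottle_1, bottle_3 below 0.02 m/s and contact force between each of bottle_1, bottle_3 and the fingers below 0.1 N and contact force between each of bottle_1, bottle_3 and bottle_2 below 0.05 N and contact force between each of bottle_1, bottle_3 and anything else below 2.8 N) or (horizontal distance between bottle_3 and funnel_rim below 0.03 m and z of bottle_3 in the frame of funnel_rim above 0.01 m and angle between bottle_3's own z axis and vertical below 0.25 rad and contact force between bottle_3 and the fingers above 1 N and linear speed of bottle_3 below 0.03 m/s and contact force between bottle_3 and funnel below 0.05 N and contact force between bottle_3 and jar below 0.05 N and height (world z) of each of bottle_1, bottle_2 below 0.006 m and angle between each of bottle_1, bottle_2's own z axis and vertical below 0.1 rad and linear speed of each of bottle_1, bottle_2 below 0.02 m/s and contact force between each of bottle_1, bottle_2 and the fingers below 0.1 N and contact force between each of bottle_1, bottle_2 and bottle_3 below 0.05 N and contact force between each of bottle_1, bottle_2 and anything else below 2.8 N))); the arm keeps its last pose, push and grip.
It fails at once if a bottle or the jar is tipped over (0.6 rad) (angle between any of bottle_1, bottle_2, bottle_3, jar's own z axis and vertical above 0.6 rad).
It fails at once if the jar is shoved more than 30 mm (distance of jar from where it was at the start of the episode above 0.03 m).
It fails at once if the dropper bottle or the loose tile is moved more than 30 mm (distance of any of dropper, tile_4 from where it was at the start of the episode above 0.03 m).
It also fails if it takes over 72 s, if anything falls off the work surface, if the arm or the gripper's body presses on something with over 40 N, if the wrist force passes 120 N, or if a joint passes its speed limit or range.

## Working session

There is one attempt and no reset: what is moved stays moved. The work goes in short steps, Python scripts to look and compute and a shell command to move; the robot and the scene stay as the last step left them, time stands still between calls to the robot, and variables do not carry over. Pictures are saved under pics/ and viewed, at most 10 in all, crops included, and the job is handed in when it is done.

```bash
mkdir -p pics; ls; python3 - <<'E'
from bench import *
import cv2,numpy as np
o=get_obs();print(o)
for n in("top","scene"):
    p=camera(n);cv2.imwrite(f"pics/{n}0.png",p["frame"][:,:,::-1])
    print(n,np.round(p["mtx"],1).tolist(),np.round(p["extrinsics"],3).tolist(),[k for k in p])
    for t in("bottle_1","funnel","jar","stand","dropper","tile_4"):
        for d in spot_in(p,t): print(t,np.round(d["xyz"],3),round(d["confidence"],2))
E
```

```text
pics
{'time_s': 0.0, 'q': array([-1.48527877e+00,  1.81569388e-01,  1.60801005e+00, -1.75060462e-05,
        1.35376431e+00, -2.06324767e-01]), 'dq': array([-0.00031007,  0.00111406, -0.00134522, -0.00188984,  0.00064408,
       -0.00016524]), 'joint_efforts': array([-7.06008905e-04, -4.44863605e+01, -3.51342773e+01, -2.95947866e-04,
        8.90868221e-03, -1.07298303e-05]), 'eef_pos': array([ 0.16539167, -0.55017492,  0.25536717]), 'eef_rot': array([-8.74466159e-04,  9.89371731e-01,  1.45405679e-01,  4.43235982e-05]), 'wrist_force': array([ 0.3938624 ,  0.59329433, -0.63301216]), 'torque': array([-0.02735752,  0.02448689, -0.00604092]), 'grasp_force': 0.0, 'opening': 0.9986358639067258}
top [[432.9, 0.0, 280.3], [0.0, 432.9, 205.8], [0.0, 0.0, 1.0]] [[0.023, 0.991, -0.13, 0.337], [-1.0, 0.021, -0.02, -0.038], [-0.018, 0.13, 0.991, 1.062], [0.0, 0.0, 0.0, 1.0]] ['frame', 'mtx', 'extrinsics', 'shot']
bottle_1 [0.409 0.269 0.103] 0.89
bottle_1 [0.428 0.073 0.102] 0.67
funnel [ 0.492 -0.371  0.04 ] 0.83
funnel [ 0.555 -0.323  0.043] 0.79
funnel [ 0.448 -0.273  0.072] 0.77
jar [ 0.555 -0.105  0.049] 0.78
jar [0.302 0.282 0.044] 0.57
stand [ 0.432 -0.251  0.062] 0.87
dropper [ 0.431 -0.248  0.06 ] 0.54
dropper [ 0.58  -0.249  0.054] 0.41
dropper [ 0.554 -0.103  0.05 ] 0.18
tile_4 [0.46  0.196 0.008] 0.62
scene [[431.9, 0.0, 282.8], [0.0, 431.9, 211.5], [0.0, 0.0, 1.0]] [[-0.774, 0.435, -0.459, -0.107], [-0.633, -0.539, 0.556, 0.631], [-0.005, 0.721, 0.693, 0.908], [0.0, 0.0, 0.0, 1.0]] ['frame', 'mtx', 'extrinsics', 'shot']
bottle_1 [0.416 0.099 0.07 ] 0.93
bottle_1 [0.396 0.287 0.071] 0.83
bottle_1 [0.548 0.28  0.066] 0.72
funnel [ 0.565 -0.32   0.054] 0.52
jar [0.288 0.303 0.048] 0.85
jar [ 0.547 -0.094  0.045] 0.82
dropper [ 0.581 -0.244  0.046] 0.51
tile_4 [0.453 0.2   0.004] 0.51
```

View pics/top0.png

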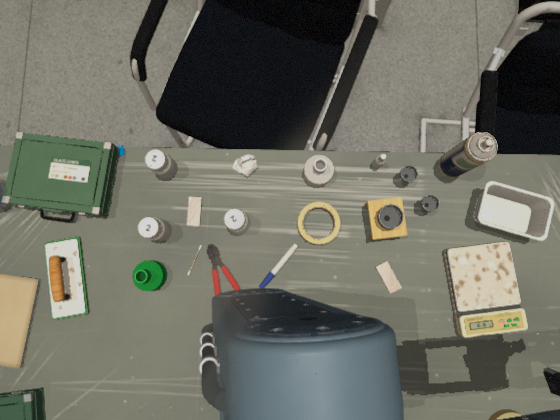

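View pics/scene0.png

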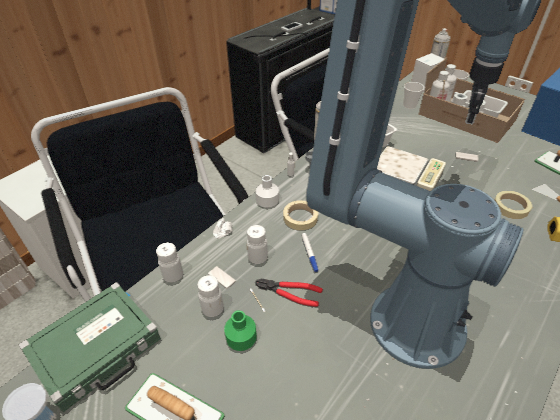

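Top view: the bottle caps are at (155,158), (149,228) and (235,217). The white jar is at (319,168) and the green look-alike, to be left alone, is at (149,276). The stand with a funnel in it is at (388,217). Small dark funnels are at (408,174) and (430,204), and the dropper is at (380,160). The funnel I want is the one in the stand: it's the largest and hangs in the hole. I'll confirm that in a crop.

```bash
cat > h.py <<'E'
import numpy as np, cv2
from bench import *
def ray(p,u,v,z):
    K=p["mtx"];T=p["extrinsics"]
    d=T[:3,:3]@np.array([(u-K[0,2])/K[0,0],-(v-K[1,2])/K[1,1],-1])
    o=T[:3,3];return o+d*(z-o[2])/d[2]
def proj(p,x):
    T=p["extrinsics"];c=T[:3,:3].T@(np.array(x)-T[:3,3]);K=p["mtx"]
    return K[0,0]*c[0]/-c[2]+K[0,2],-K[1,1]*c[1]/-c[2]+K[1,2]
def rel(target):
    "shift in tool axes to the world target"
    from scipy.spatial.transform import Rotation as R
    o=get_obs();q=o["eef_rot"];r=R.from_quat([q[1],q[2],q[3],q[0]])
    return r.inv().apply(np.array(target)-o["eef_pos"])
E
python3 - <<'E'
from h import *
p=camera("top");f=p["frame"][:,:,::-1]
a=cv2.resize(f[145:245,300:445],None,fx=5,fy=5,interpolation=cv2.INTER_CUBIC);cv2.imwrite("pics/c1.png",a)
b=cv2.resize(f[140:250,125:255],None,fx=5,fy=5,interpolation=cv2.INTER_CUBIC);cv2.imwrite("pics/c2.png",b)
E
```

```text
(no output)
```

View pics/c1.png

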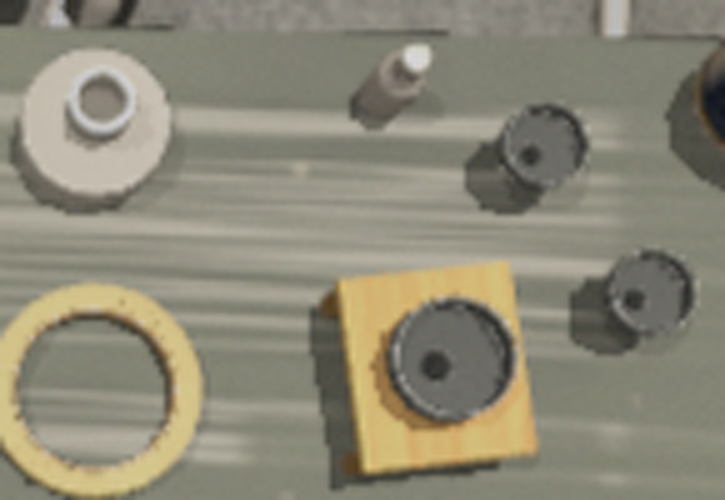

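View pics/c2.png

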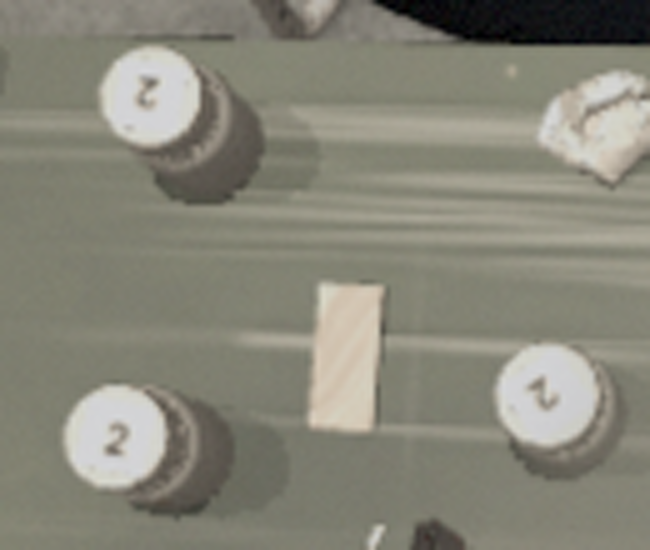

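The crop settles it: the stand funnel's rim is about 25 px across (≈56 mm), and the two loose ones are only about 17 px. Next I'll convert the pixels to positions.

```bash
python3 - <<'E'
from h import *
p=camera("top")
for n,(u,v),z in[("funnel",(390,216.6),.099),("jar",(320,164.8),.09),("bA",(155,159),.104),("bB",(148,227.2),.104),("bC",(234.6,218.8),.104),("stand",(387.2,218),.06),("smallF",(429.8,203.2),.065),("tile",(194,211),.006)]:
    x=ray(p,u,v,z);print(n,x.round(3),round(float(np.hypot(*x[:2])),3))
print("r px 28mm:",proj(p,[.436,-.27,.099]),proj(p,[.436,-.298,.099]))
print(rel([.436,-.27,.2]), get_obs()["time_s"])
E
```

```text
funnel [ 0.444 -0.263  0.099] 0.516
jar [ 0.561 -0.107  0.09 ] 0.571
bA [0.564 0.269 0.104] 0.625
bB [0.408 0.275 0.104] 0.493
bC [0.431 0.083 0.104] 0.439
stand [ 0.445 -0.266  0.06 ] 0.518
smallF [ 0.481 -0.363  0.065] 0.603
tile [0.458 0.196 0.006] 0.498
r px 28mm: (np.float64(393.1103706603503), np.float64(220.34273433533752)) (np.float64(405.77161392639977), np.float64(220.611042646441))
[ 0.33989052 -0.19099412  0.05627656] 0.8
```

```bash
python3 -m jog '[0.35,-0.194,0.05,0,0,0,0, 0.35,-0.194,0.05,0,0,0,0, 0.35,-0.194,0.05,0,0,0,0, 0.35,-0.194,0.05,0,0,0,0, 0.35,-0.194,0.05,0,0,0,0, 0.35,-0.194,0.05,0,0,0,0, 0.35,-0.194,0.05,0,0,0,0, 0.35,-0.194,0.05,0,0,0,0, 0.35,-0.194,0.05,0,0,0,0]'
python3 - <<'E'
from h import *
print(get_obs()["eef_pos"],get_obs()["eef_rot"])
p=camera("wrist");f=p["frame"].copy();print(p["extrinsics"].round(3).tolist())
cv2.imwrite("pics/w1.png",f[:,:,::-1])
print(proj(p,[.444,-.264,.099]))
for d in spot_in(p,"funnel"):print(d)
p=camera("top");print([(d["xyz"],d["confidence"]) for d in spot_in(p,"jar")])
cv2.imwrite("pics/t2.png",p["frame"][:,:,::-1])
E
```

```text
time_s: 1.92
eef_pos: [0.4446, -0.2647, 0.2064]
eef_rot: [0.0, 0.989, 0.145, -0.0]
wrist_force: [0.1, -0.1, 0.3]
opening: 0.999
grasp_force: 0.0
[ 0.44455523 -0.26473547  0.20643399] [ 2.33343457e-04  9.89368284e-01  1.45431534e-01 -1.14951305e-04]
[[0.287, 0.913, 0.291, 0.52], [-0.958, 0.273, 0.088, -0.243], [0.001, -0.304, 0.953, 0.324], [0.0, 0.0, 0.0, 1.0]]
(np.float64(277.4936090035883), np.float64(219.393605432993))
{'xyz': [0.438, -0.269, 0.0763], 'confidence': 0.89}
{'xyz': [0.4816, -0.3745, 0.0418], 'confidence': 0.74}
{'xyz': [0.556, -0.3236, 0.0414], 'confidence': 0.64}
[([0.3062, 0.2807, 0.051], 0.9), ([0.555, -0.1032, 0.0485], 0.75)]
```

View pics/w1.png

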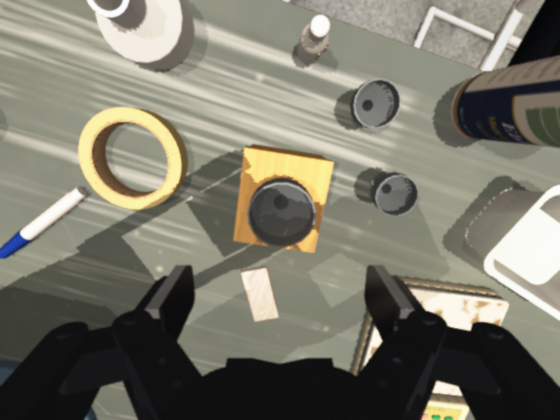

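The wrist view shows the funnel rim at about (282,216), which agrees with the top view to within 2–3 mm. I'll descend and grasp.

```bash
python3 -m jog '[0.001,0.002,0.04,0,0,0,0, 0.001,0.002,0.08,0,0,0,0, 0.001,0.002,0.1,0,0,0,0.1, 0.001,0.002,0.11,0,0,0,0.1, 0.001,0.002,0.11,0,0,0,0.1, 0.001,0.002,0.11,0,0,0,1, 0.001,0.002,0.11,0,0,0,1, 0.001,0.002,0.11,0,0,0,1, 0.001,0.002,0.11,0,0,0,1, 0.001,0.002,0.11,0,0,0,1, 0.001,0.002,0.11,0,0,0,1]'
```

```text
time_s: 3.5
eef_pos: [0.4469, -0.2662, 0.0978]
eef_rot: [0.001, 0.989, 0.146, 0.001]
wrist_force: [-2.7, 1.5, 5.9]
opening: 0.632
grasp_force: 62.0
```

```bash
python3 -m jog '[0,0,-0.02,0,0,0,1, 0,0,-0.05,0,0,0,1, 0,0,-0.09,0,0,0,1, 0,0,-0.115,0,0,0,1, 0.04,-0.03,-0.115,0,0,0,1, 0.08,-0.06,-0.115,0,0,0,1, 0.12,-0.09,-0.115,0,0,0,1, 0.145,-0.11,-0.115,0,0,0,1, 0.155,-0.12,-0.115,0,0,0,1, 0.155,-0.12,-0.115,0,0,0,1, 0.155,-0.12,-0.115,0,0,0,1]'
python3 - <<'E'
from h import *
o=get_obs();print(o["eef_pos"])
t=o["eef_pos"]
p=camera("scene");f=p["frame"].copy()[:,:,::-1]
for x in([.561,-.107,.09],[t[0],t[1],.134]):
    print(proj(p,x))
w=camera("wrist");print("w",proj(w,[.561,-.107,.09]),proj(w,[t[0],t[1],t[2]-.0]),proj(w,[t[0],t[1],.214]))
a=cv2.resize(f[130:220,215:325],None,fx=5,fy=5,interpolation=cv2.INTER_CUBIC)
a=cv2.resize(a,(480,393));b=cv2.resize(w["frame"][:,:,::-1],(320,240))
c=np.zeros((640,480,3),np.uint8);c[:393]=a;c[393:633,:320]=b
cv2.imwrite("pics/s2.png",c[:600])
E
```

```text
time_s: 4.88
eef_pos: [0.5598, -0.1073, 0.2114]
eef_rot: [0.0, 0.989, 0.145, -0.0]
wrist_force: [0.2, 0.1, -1.1]
opening: 0.634
grasp_force: 63.2
[ 0.55979121 -0.10733825  0.2113927 ]
(np.float64(267.09479418436257), np.float64(178.45297525117385))
(np.float64(267.0298850761942), np.float64(166.820085756639))
w (np.float64(278.4755496639006), np.float64(212.20796854526077)) (np.float64(278.03213395510375), np.float64(295.4316497358178)) (np.float64(278.01513140741065), np.float64(298.74145135264905))
```

View pics/s2.png

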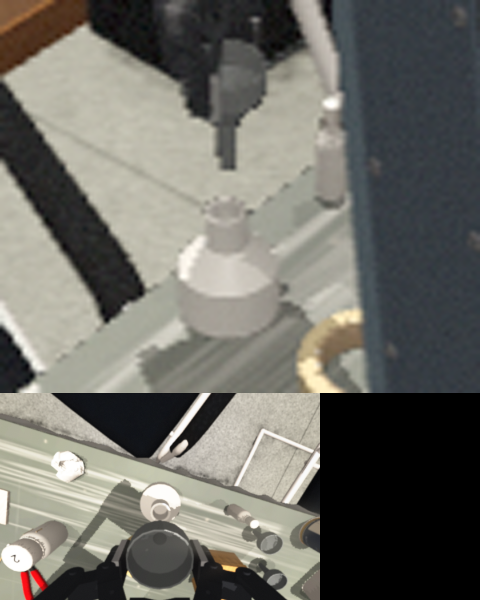

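Scene view: the spout tip is at about (267,168), directly above the jar mouth at (266.6,177.5), so they line up sideways. I'll check the depth direction with a wrist crop carrying overlays.

```bash
python3 - <<'E'
from h import *
t=get_obs()["eef_pos"]
w=camera("wrist");f=w["frame"][:,:,::-1]
s=4;x0,y0=190,150
a=cv2.resize(f[y0:y0+150+0,x0:x0+180],None,fx=s,fy=s,interpolation=cv2.INTER_CUBIC)
def circ(c,r,col):
    P=[proj(w,[c[0]+r*np.cos(k),c[1]+r*np.sin(k),c[2]]) for k in np.linspace(0,6.28,40)]
    cv2.polylines(a,[np.int32([[(u-x0+.5)*s,(v-y0+.5)*s] for u,v in P])],True,col,1)
circ([.561,-.107,.09],.015,(0,0,255));circ([.561,-.107,.09],.011,(0,0,255));circ([.561,-.107,.042],.036,(0,255,255))
circ([t[0],t[1],t[2]+.001],.028,(0,255,0))
cv2.imwrite("pics/w3.png",a)
E
```

```text
(no output)
```

View pics/w3.png

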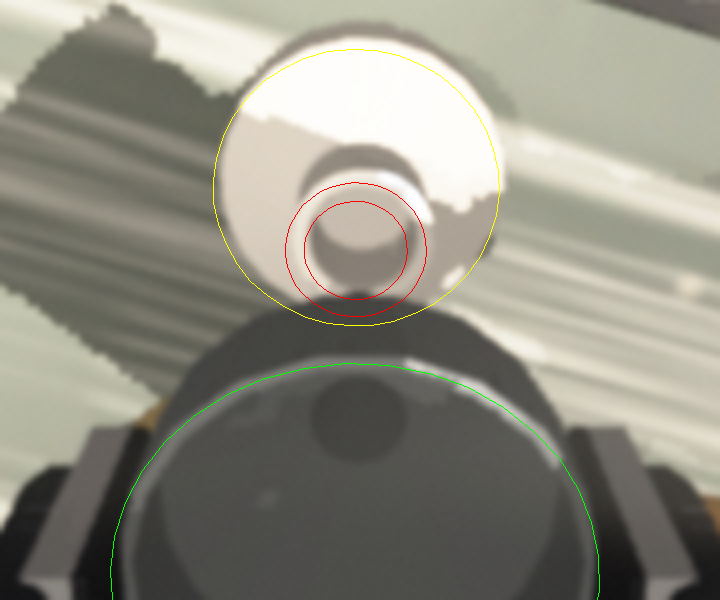

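Jar mouth in the crop is about 12 crop px above prediction and the held rim matches, so I'll shift +2 mm along tool x and then lower in stages.

```bash
python3 -m jog '[0.002,0,0,0,0,0,1, 0.002,0,0.02,0,0,0,1, 0.002,0,0.04,0,0,0,1, 0.002,0,0.055,0,0,0,1, 0.002,0,0.065,0,0,0,1, 0.002,0,0.072,0,0,0,1, 0.002,0,0.077,0,0,0,1, 0.002,0,0.077,0,0,0,1]'
```

```text
time_s: 6.02
eef_pos: [0.5622, -0.1057, 0.1342]
eef_rot: [-0.0, 0.989, 0.145, -0.0]
wrist_force: [-0.7, -0.2, -1.6]
opening: 0.631
grasp_force: 63.2
```

```bash
python3 -m jog '[0,0,0.002,0,0,0,1, 0,0,0.004,0,0,0,1, 0,0,0.005,0,0,0,1, 0,0,0.005,0,0,0,1]'
```

```text
time_s: 6.52
eef_pos: [0.5628, -0.1063, 0.1301]
eef_rot: [0.001, 0.989, 0.145, 0.001]
wrist_force: [-0.5, -2.2, 2.9]
opening: 0.631
grasp_force: 63.6
```

```bash
python3 -m jog '[0,0,0.001,0,0,0,0.3, 0,0,0.001,0,0,0,0.2, 0,0,0.001,0,0,0,0.1, 0,0,0.001,0,0,0,0, 0,0,0.001,0,0,0,0, 0,0,-0.02,0,0,0,0, 0,0,-0.06,0,0,0,0, 0,0,-0.11,0,0,0,0, 0,0,-0.16,0,0,0,0]'
python3 - <<'E'
from h import *
p=camera("wrist");f=p["frame"][:,:,::-1].copy()
for c,r,col in(([.561,-.107,.13],.028,(0,255,0)),([.561,-.107,.042],.036,(0,255,255))):
    P=[proj(p,[c[0]+r*np.cos(k),c[1]+r*np.sin(k),c[2]]) for k in np.linspace(0,6.28,40)]
    cv2.polylines(f,[np.int32(np.round(P))],True,col,1)
g=camera("scene");s=g["frame"][:,:,::-1]
a=cv2.resize(s[130:220,215:325],(440,360),interpolation=cv2.INTER_CUBIC)
cv2.imwrite("pics/h1.png",np.hstack([f[30:390,110:450],a]))
print(proj(g,[.561,-.107,.13]),get_obs()["eef_pos"])
E
```

```text
time_s: 7.65
eef_pos: [0.562, -0.1056, 0.2907]
eef_rot: [-0.0, 0.989, 0.145, -0.0]
wrist_force: [0.9, 0.1, -0.6]
opening: 1.0
grasp_force: 0.0
(np.float64(266.68065482782214), np.float64(167.8052428285675)) [ 0.56506194 -0.10681129  0.29649286]
```

View pics/h1.png

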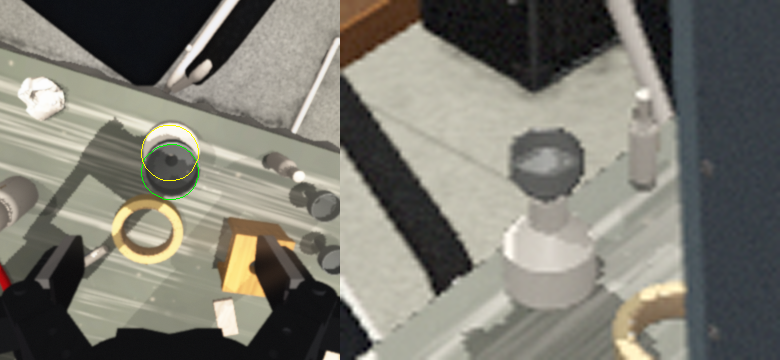

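The funnel sits upright and home: its scene rim is at about (266.5,169.5), over the jar. Next I'll heft bottle C, the one nearest the jar.

```bash
python3 -m jog '[-0.018,-0.055,0.02,0,0,0,0, -0.036,-0.11,0.05,0,0,0,0, -0.054,-0.165,0.08,0,0,0,0, -0.071,-0.219,0.09,0,0,0,0, -0.071,-0.219,0.13,0,0,0,0, -0.071,-0.219,0.16,0,0,0,0, -0.071,-0.219,0.18,0,0,0,0, -0.071,-0.219,0.188,0,0,0,0, -0.071,-0.219,0.188,0,0,0,1, -0.071,-0.219,0.188,0,0,0,1, -0.071,-0.219,0.188,0,0,0,1, -0.071,-0.219,0.188,0,0,0,1, -0.071,-0.219,0.188,0,0,0,1, -0.071,-0.219,0.188,0,0,0,1, -0.071,-0.219,0.188,0,0,0,1, -0.071,-0.219,0.188,0,0,0,1]'
```

```text
time_s: 9.75
eef_pos: [0.4323, 0.0835, 0.103]
eef_rot: [0.0, 0.989, 0.145, 0.001]
wrist_force: [-2.4, -0.0, 7.0]
opening: 0.584
grasp_force: 60.7
```

```bash
cat > heft.py <<'E'
from h import *
F=[]
for _ in range(8):
    camera("top");F.append(get_obs()["wrist_force"])
print(np.mean(F,0).round(2),np.std(F,0).round(2),get_obs()["eef_pos"].round(4),get_obs()["opening"],get_obs()["joint_efforts"].round(2))
E
python3 heft.py; python3 -m jog '[0,0,-0.01,0,0,0,1, 0,0,-0.025,0,0,0,1, 0,0,-0.04,0,0,0,1, 0,0,-0.04,0,0,0,1, 0,0,-0.04,0,0,0,1, 0,0,-0.04,0,0,0,1]'; python3 heft.py
```

```text
[-2.67 -0.27  7.45] [0.47 0.39 0.45] [0.4323 0.0834 0.103 ] 0.5830858987683198 [-1.500e-01 -3.000e+01 -2.678e+01  9.000e-02 -8.400e-01 -1.000e-02]
time_s: 10.9
eef_pos: [0.4307, 0.0836, 0.1407]
eef_rot: [-0.0, 0.989, 0.145, -0.001]
wrist_force: [-0.1, 0.0, -2.6]
opening: 0.581
grasp_force: 62.2
[ 0.13 -0.01 -1.7 ] [0.75 0.43 0.31] [0.4311 0.0836 0.1412] 0.5843667577430376 [ -0.   -31.71 -30.69   0.     0.    -0.  ]
```

Bottle C is light at about 1.7 N. I'll set it down and go to bottle B.

```bash
python3 -m jog '[0,0,0.02,0,0,0,1, 0,0,0.034,0,0,0,1, 0,0,0.038,0,0,0,1, 0,0,0.039,0,0,0,1, 0,0,0.039,0,0,0,0.3, 0,0,0.039,0,0,0,0.2, 0,0,0.039,0,0,0,0, 0,0,0.039,0,0,0,0, 0,0,0.01,0,0,0,0, 0,0,-0.04,0,0,0,0, 0,0,-0.07,0,0,0,0, 0.01,-0.06,-0.07,0,0,0,0, 0.02,-0.12,-0.07,0,0,0,0, 0.033,-0.175,-0.07,0,0,0,0, 0.033,-0.1905,-0.07,0,0,0,0, 0.033,-0.1905,-0.07,0,0,0,0]'
python3 - <<'E'
from h import *
p=camera("wrist");f=p["frame"][:,:,::-1].copy();t=get_obs()["eef_pos"];print(t)
for c in((.431,.083,.104),(.408,.275,.104),(.564,.269,.104)):
    P=[proj(p,[c[0]+.0235*np.cos(k),c[1]+.0235*np.sin(k),c[2]]) for k in np.linspace(0,6.28,40)]
    cv2.polylines(f,[np.int32(np.round(P))],True,(0,0,255),1)
cv2.imwrite("pics/b1.png",f)
for d in spot_in(p,"bottle_1"):print(d)
E
```

```text
time_s: 13.3
eef_pos: [0.4074, 0.2759, 0.211]
eef_rot: [0.0, 0.989, 0.147, -0.0]
wrist_force: [0.1, 0.6, 0.1]
opening: 0.999
grasp_force: 0.0
[0.40776784 0.27496204 0.21096104]
{'xyz': [0.4187, 0.2744, 0.1007], 'confidence': 0.88}
{'xyz': [0.4402, 0.1016, 0.0844], 'confidence': 0.64}
```

View pics/b1.png

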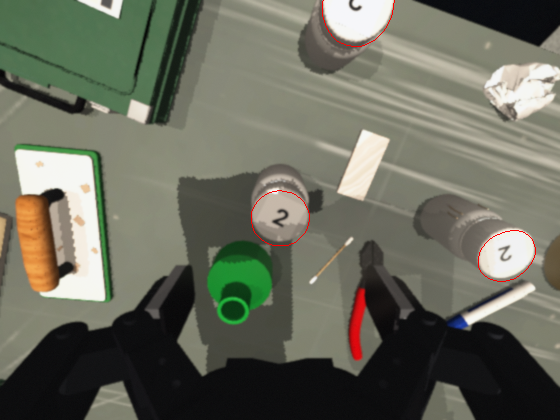

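Predicted circles sit on all three caps: B at (280,217), C at (507,254) still upright, and A at (357,12). I'll grasp B and heft it.

```bash
python3 -m jog '[0,0,0.04,0,0,0,0, 0,0,0.08,0,0,0,0, 0,0,0.1,0,0,0,0, 0,0,0.108,0,0,0,0, 0,0,0.108,0,0,0,1, 0,0,0.108,0,0,0,1, 0,0,0.108,0,0,0,1, 0,0,0.108,0,0,0,1, 0,0,0.108,0,0,0,1, 0,0,0.108,0,0,0,1, 0,0,0.108,0,0,0,1, 0,0,0.108,0,0,0,1, 0,0,0.095,0,0,0,1, 0,0,0.08,0,0,0,1, 0,0,0.068,0,0,0,1, 0,0,0.068,0,0,0,1, 0,0,0.068,0,0,0,1, 0,0,0.068,0,0,0,1]'; python3 heft.py
```

```text
time_s: 15.65
eef_pos: [0.4075, 0.2753, 0.1427]
eef_rot: [0.0, 0.989, 0.145, -0.001]
wrist_force: [0.1, 0.2, -0.9]
opening: 0.53
grasp_force: 87.8
[ 0.05 -0.23 -1.83] [0.51 0.53 0.53] [0.4079 0.2755 0.1432] 0.5269489696323933 [ -0.   -38.21 -31.15  -0.     0.    -0.  ]
```

```bash
python3 - <<'E'
from h import *
for n in("scene","wrist"):
    p=camera(n);f=p["frame"][:,:,::-1]
    if n=="scene":
        u,v=map(int,proj(p,[.408,.275,.09]));a=cv2.resize(f[v-55:v+55,u-45:u+45],(400,489),interpolation=cv2.INTER_CUBIC)
    else: b=cv2.resize(f[150:380,170:358],(400,489),interpolation=cv2.INTER_CUBIC)
    for d in spot_in(p,"bottle_1"):print(n,d)
cv2.imwrite("pics/b2.png",np.hstack([a,b]));print(get_obs()["opening"],get_obs()["grasp_force"])
E
```

```text
scene {'xyz': [0.4175, 0.0991, 0.0709], 'confidence': 0.97}
scene {'xyz': [0.5503, 0.2827, 0.0697], 'confidence': 0.96}
scene {'xyz': [0.3891, 0.2836, 0.1017], 'confidence': 0.76}
wrist {'xyz': [0.5476, 0.2703, 0.0683], 'confidence': 0.91}
wrist {'xyz': [0.4381, 0.1062, 0.0649], 'confidence': 0.87}
wrist {'xyz': [0.419, 0.2764, 0.1362], 'confidence': 0.81}
0.5309596796096431 87.75531872408465
```

View pics/b2.png

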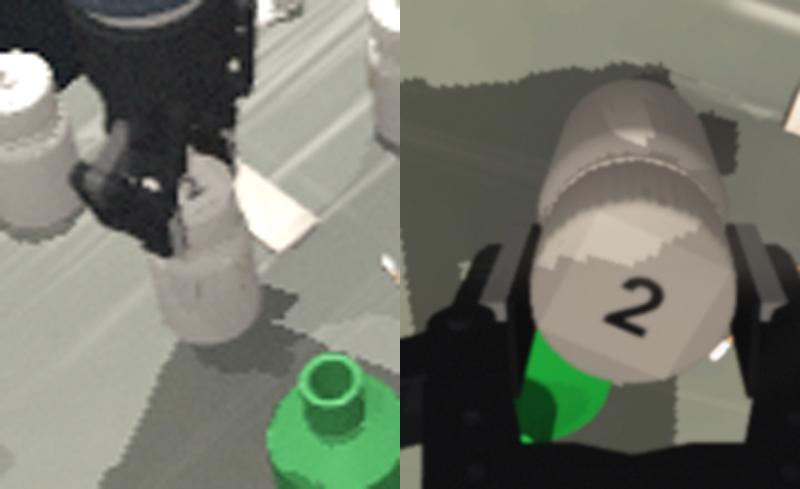

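B is held upright and lifted, and at about 1.8 N it is also light. I'll set it down and take A, hefting it to verify.

```bash
python3 -m jog '[0,0,0.02,0,0,0,1, 0,0,0.034,0,0,0,1, 0,0,0.038,0,0,0,1, 0,0,0.039,0,0,0,1, 0,0,0.039,0,0,0,0.3, 0,0,0.039,0,0,0,0.2, 0,0,0.039,0,0,0,0, 0,0,0.039,0,0,0,0, 0,0,0.01,0,0,0,0, 0,0,-0.04,0,0,0,0, 0,0,-0.07,0,0,0,0, 0.05,0.017,-0.07,0,0,0,0, 0.1,0.034,-0.07,0,0,0,0, 0.148,0.051,-0.07,0,0,0,0, 0.148,0.051,-0.07,0,0,0,0, 0.148,0.051,-0.04,0,0,0,0, 0.148,0.051,0,0,0,0,0, 0.148,0.051,0.03,0,0,0,0, 0.148,0.051,0.039,0,0,0,0]'
python3 -m jog '[0,0,0,0,0,0,1, 0,0,0,0,0,0,1, 0,0,0,0,0,0,1, 0,0,0,0,0,0,1, 0,0,0,0,0,0,1, 0,0,0,0,0,0,1, 0,0,0,0,0,0,1, 0,0,0,0,0,0,1, 0,0,-0.01,0,0,0,1, 0,0,-0.025,0,0,0,1, 0,0,-0.04,0,0,0,1, 0,0,-0.04,0,0,0,1, 0,0,-0.04,0,0,0,1, 0,0,-0.04,0,0,0,1]'; python3 heft.py
python3 -c "
from h import *
for d in spot_in(camera('scene'),'bottle_1'):print(d)"
```

```text
time_s: 18.62
eef_pos: [0.5621, 0.269, 0.1019]
eef_rot: [0.0, 0.989, 0.146, -0.002]
wrist_force: [0.8, 1.1, -0.2]
opening: 0.999
grasp_force: 0.0
time_s: 20.38
eef_pos: [0.5639, 0.2691, 0.1435]
eef_rot: [0.0, 0.989, 0.145, -0.001]
wrist_force: [0.2, 0.2, -4.4]
opening: 0.526
grasp_force: 62.1
[ 0.19 -0.01 -4.38] [0.43 0.6  0.4 ] [0.5644 0.2693 0.1442] 0.5299897217738024 [ -0.   -55.2  -34.01   0.     0.    -0.  ]
{'xyz': [0.417, 0.0979, 0.0705], 'confidence': 0.9}
{'xyz': [0.3966, 0.2863, 0.0706], 'confidence': 0.89}
{'xyz': [0.5441, 0.276, 0.1008], 'confidence': 0.57}
```

A is the fullest at about 4.4 N. B and C are back on the table. I'll raise A and carry it over the funnel.

```bash
python3 -m jog '[0,0,-0.03,0,0,0,1, 0,0,-0.07,0,0,0,1, 0,0,-0.11,0,0,0,1, 0,0,-0.13,0,0,0,1, -0.008,0.027,-0.13,0,0,0,1, -0.02,0.067,-0.13,0,0,0,1, -0.034,0.112,-0.13,0,0,0,1, -0.048,0.157,-0.13,0,0,0,1, -0.062,0.202,-0.13,0,0,0,1, -0.076,0.247,-0.13,0,0,0,1, -0.088,0.287,-0.13,0,0,0,1, -0.098,0.32,-0.13,0,0,0,1, -0.105,0.343,-0.13,0,0,0,1, -0.11,0.359,-0.13,0,0,0,1, -0.11,0.359,-0.13,0,0,0,1, -0.11,0.359,-0.13,0,0,0,1, -0.11,0.359,-0.13,0,0,0,1]'; python3 heft.py
python3 - <<'E'
from h import *
for n in("scene","top","wrist"):
    p=camera(n)
    for t in("bottle_1","funnel","jar"):
        for d in spot_in(p,t):print(n,t,d["xyz"],d["confidence"])
    if n=="scene":
        f=p["frame"].astype(int);u,v=map(int,proj(p,[.562,-.106,.13]));print(u,v)
        for z in(.09,.13,.17,.27):print(z,proj(p,[.562,-.1065,z]))
        print(f[v-30:v+25:2,u].tolist())
o=get_obs();print(o["eef_rot"],o["time_s"],o["grasp_force"])
E
```

```text
time_s: 23.0
eef_pos: [0.5624, -0.1052, 0.2743]
eef_rot: [-0.0, 0.989, 0.146, -0.0]
wrist_force: [-0.8, -0.0, -4.6]
opening: 0.523
grasp_force: 62.8
[ 0.2  -0.37 -4.14] [0.67 0.63 0.77] [ 0.5624 -0.1061  0.2743] 0.5237414873978221 [ 7.000e-02 -4.640e+01 -3.783e+01  1.000e-02  0.000e+00  0.000e+00]
scene bottle_1 [0.5451, -0.0902, 0.2213] 0.88
scene bottle_1 [0.394, 0.286, 0.0702] 0.78
scene bottle_1 [0.4191, 0.0984, 0.0704] 0.6
scene funnel [0.5641, -0.1131, 0.1155] 0.82
scene jar [0.5472, -0.0947, 0.0427] 0.94
scene jar [0.2896, 0.3037, 0.0523] 0.8
266 167
0.09 (np.float64(266.73016674042424), np.float64(178.40176352311224))
0.13 (np.float64(266.3080468309302), np.float64(167.75443361762325))
0.17 (np.float64(265.86689147795494), np.float64(156.6269637280111))
0.27 (np.float64(264.671768385776), np.float64(126.48180934438824))
[[156, 149, 140], [158, 151, 142], [170, 165, 156], [162, 156, 149], [152, 147, 139], [152, 149, 138], [152, 145, 137], [154, 149, 140], [152, 146, 137], [152, 145, 138], [155, 148, 141], [155, 151, 143], [152, 148, 139], [94, 94, 91], [91, 90, 87], [150, 150, 146], [153, 153, 150], [152, 153, 148], [111, 112, 109], [94, 97, 93], [95, 93, 92], [79, 82, 80], [170, 164, 155], [163, 158, 150], [162, 157, 149], [168, 162, 154], [218, 213, 203], [220, 213, 205]]
top bottle_1 [0.5441, -0.1075, 0.2395] 0.8
top bottle_1 [0.4064, 0.2708, 0.1022] 0.8
top funnel [0.4893, -0.3692, 0.0395] 0.79
top funnel [0.5552, -0.319, 0.041] 0.59
top funnel [0.5518, -0.1206, 0.1096] 0.43
top jar [0.304, 0.28, 0.048] 0.67
wrist bottle_1 [0.5756, -0.1037, 0.2694] 0.96
wrist bottle_1 [0.4491, 0.075, 0.0808] 0.63
wrist bottle_1 [0.5788, -0.1012, 0.1081] 0.27
wrist funnel [0.5736, -0.1004, 0.11] 0.89
wrist funnel [0.5527, -0.3252, 0.0475] 0.71
wrist jar [0.5885, -0.0992, 0.0491] 0.77
[-3.11821663e-07  9.89376081e-01  1.45378712e-01 -3.75924798e-06] 24.0 62.827184200286865
```

```bash
python3 -c "
from bench import *
print(hand_in())"
```

```text
the job is handed in; nothing more can be done
None
```

I handed the job in at about 24 s: the funnel is home and released in the jar, and the fullest bottle (about 4.4 N, against 1.7 and 1.8 N) is held upright and still about 40 mm above its rim, with the other two standing on the table; the hand-in returned no verdict.

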